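# Lay out a dental course tray

## Robot

A 7-joint arm with a two-finger parallel gripper is mounted at the origin on the work surface. World frame = base frame: x ahead of the robot, y to its left, z up, the work surface at z = 0. Lengths are in mm, angles in rad, forces in N, time in s.
With the tool pointing down it reaches from about 425 to 875 mm from the base axis. Payload 4.7 kg.
Tool frame: the origin (TCP) lies at the very end of the fingers, on their centre line; the grasp point (between the pads) lies 19 mm behind it (hold_point_z is the distance from the TCP to the grasp point, in mm); z points along the fingers, y is the direction in which the jaws open and shut (so a half turn about z gives the same grasp; the last joint's range is limited). The gripper opens to 87 mm and grips with 3 to 60 N. Pads are 19 mm wide; open, the fingers measure 117 mm over their backs; the gripper's body (75 mm by 190 mm) begins 51 mm behind the grasp point.
Start: joints at [1.154, 0.321, -0.07, 1.45, 0.023, 1.371, -0.057], TCP at [271.422, -590.64, 222.587] pointing down, gripper open.
Joint ranges: [-2.86, 2.86], [-0.3, 2.09], [-1.38, 1.24], [0.06, 2.45], [-1.56, 4.7], [0.09, 2.05], [-2.69, 2.69]. Speed limits (rad/s): [2.57, 2.57, 3.14, 3.14, 3.14, 3.14, 3.14].

## Interface

Orientations are given as a unit quaternion [x, y, z, w].
In Python, from rig import * gives the robot as it stands. The module is installed in compiled form; this text tells all that it offers. Calls block until the motion is done:
- move_to(position, orientation): joint-space move of the TCP to a pose.
- movel(position, feed=150, rot=None, threshold=None): straight line of the TCP; rot=None keeps the orientation; feed is the mean speed in mm/s. With threshold (N) it stops when the force on the tool has changed by that much, and returns True; else False.
- movej(angles): joint-space move.
- set_gripper(opening): opening from 0.0 (shut) to 1.0 (fully open); the grip force is fixed at half the most; returns when the fingers have stopped.
- sleep(seconds).
- ik(position, orientation): joint angles nearest the present ones, or None.
- observe(): the state.
- read_camera(name): name is "scene" or "top" or "wrist"; returns the picture (420x560x3 uint8, blue, green, red); there is no depth.
- camera_params(name): a dict with "mtx" (3x3 intrinsics, pixels), "R" (3x3) and "t" (3): a world point X has camera coordinates R X + t; the wrist camera has in their place "tool_from_camera" (4x4, takes a point from camera to tool coordinates, whose origin is the TCP and whose axes are the flange's). Camera axes: x right, y down, z forward; pixel columns grow to the right and rows downward; lengths in mm; the calibration is good to about 2 mm. A picture is of the moment at which its call begins: read the wrist's pose just before it. camera_params takes no time and is no camera call.
A pose or a line that the arm cannot do raises MotionError and nothing moves.
- job_done(): hands the job in, once; it reports no verdict.
The state is a dict: "time_s": time; "qpos": joint angles; "qd": joint speeds; "joint_efforts": joint torques, N m; "tool_pos": TCP position; "tool_rot": TCP orientation; "wrist_force": force on the tool from outside, world axes, zero at the start; "wrist_torque": the same for the moment, N m; "opening": opening from 0.0 (shut) to 1.0 (fully open).
Only numpy, scipy, OpenCV 4.12 (cv2) and the standard library are available. Lean on these libraries where they do the work, as an engineer would, in place of code of your own. Each camera call takes 0.05 s, during which the arm holds its last target.

## Task

Set up the compartment tray for the next course participant: the white mixing slab goes in the compartment between the file stand and the paste jar, with the amber glass dish standing on the middle of the slab; the bur box goes in the compartment directly in front of the file stand (on the robot's side of it) and the steel cup in the one directly in front of the paste jar. Shut the bur box's lid before you bring it to the tray. At the end everything stands upright, flat in its compartment and let go; leave the closed loupes case beyond the work where it is.

Things in the scene. Friction and masses are not known exactly. Their poses are not given: they have to be found in the camera images.
- tray: Fixed dark grey tray, 184 mm (its x) by 274 mm (its y), with 6 open compartments: 2 rows deep by 3 across, pitch 90 mm both ways, centres at x = -45 (front row, the robot's side) and +45 mm (back row), y = -90, 0, +90 mm. Each is 86 x 86 mm inside; floor 4 mm above the table, ribs 4 mm thick whose tops are 10 mm above the table. Origin: centre of its underside, on the table (z = 0); x points away from the robot ('behind'), y to the left, apart from a turn of up to 0.2 rad.
- file_stand: Fixed square aluminium block, 58 x 58 mm, 52 mm high including nine small white-handled files standing in it. It fills either the back left or the back right compartment of the tray, the paste jar the other. Origin: centre of its underside, on the compartment's floor at the compartment's centre; axes parallel to the tray's.
- paste_jar: Fixed round white jar with a black screw cap, 60 mm diameter, 44 mm high, in the other back corner compartment. Origin: centre of its underside, on the compartment's floor at the compartment's centre; axes parallel to the tray's.
- slab_mid (a point): Loose white ceramic mixing slab, a plain block 54 mm (its x) x 70 mm (its y) x 22 mm high, about 0.2 kg. The point is its centre, 11 mm above its underside.
- dish_mid (a point): Loose small round amber glass dish (thick-walled, open at the top), 36 mm diameter, 28 mm high, about 50 g. The point is its centre, 14 mm above its underside.
- cup_mid (a point): Loose open straight-sided steel cup, 56 mm diameter, 60 mm high, about 0.12 kg. The point is its centre, 30 mm above its underside.
- bur_box_mid (a point): Loose aluminium bur box, 46 mm (its x) x 66 mm (its y), 28 mm high without and 33 mm high with its lid shut, about 0.28 kg. The point is the centre of the shut box, 16.5 mm above its underside. The lid's hinge line runs along the box's y, at x = +23 mm, z = +11.5 mm from this point (28 mm above the underside).
- bur_lid (a joint): Angle of the bur box's lid (46 x 66 mm, 5 mm thick, 30 g): 0 shut, growing as it opens; at 1.57 it stands straight up from the hinge, at 1.9 (its stop) it leans away from the box, towards the box's +x. It starts at 1.7 to 1.9. The hinge is light: pushed from behind over the upright, the lid falls shut by itself.
- loupes_case: Loose closed case, grey above and black below, 90 x 170 mm, 52 mm high, lying beyond the loose things; not to be moved. Origin: centre of its underside.
Mind the look-alikes: they are no part of the job. What is shaped like the part that bears bur_box_mid but green is not meant. Of the things that look like the part that bears dish_mid, take the one that is farthest to the robot's right at the start.

How it is judged (in metres and radians):
On the way:
1. the bur box's lid is shut while the box is still off the tray (value of joint bur_lid below 0.1 rad and horizontal distance between bur_box_mid and tray above 0.17 m), for 0.2 s.
At the end, for the whole second after the job is handed in: Box before the stand, cup before the jar, slab between: centres within 22 mm per tray axis of the compartment centres, at floor height within 4 mm, upright within 0.1 rad. Dish upright on the slab within 15 mm of its middle. Lid under 0.1 rad. All at rest (x of bur_box_mid in the frame of file_stand between -0.112 and -0.068 m and y of bur_box_mid in the frame of file_stand between -0.022 and 0.022 m and height (world z) of bur_box_mid between 0.0165 and 0.0245 m and angle between each of bur_box_mid, cup_mid, slab_mid, dish_mid's own z axis and vertical below 0.1 rad and x of cup_mid in the frame of paste_jar between -0.112 and -0.068 m and y of cup_mid in the frame of paste_jar between -0.022 and 0.022 m and height (world z) of cup_mid between 0.03 and 0.038 m and x of slab_mid in the frame of tray between 0.023 and 0.067 m and y of slab_mid in the frame of tray between -0.022 and 0.022 m and height (world z) of slab_mid between 0.011 and 0.019 m and horizontal distance between dish_mid and slab_mid below 0.015 m and z of dish_mid in the frame of slab_mid between 0.021 and 0.029 m and value of joint bur_lid below 0.1 rad and linear speed of each of bur_box, cup, slab, dish below 0.02 m/s); the robot touches nothing.
It fails at once if the loupes case was displaced by more than 30 mm (distance of loupes_case from where it was at the start of the episode above 0.03 m).
It also fails if it takes over 139 s, if anything falls off the work surface, if the arm or the gripper's body presses on something with over 40 N, if the wrist force passes 120 N, or if a joint passes its speed limit or range.

## Working session

There is one attempt and no reset: what is moved stays moved. The work goes in short steps, each a Python script; the robot and the scene stay as the last script left them, time stands still between calls to the robot, and variables do not carry over. Pictures are saved under pics/ and viewed, and the job is handed in when it is done.

```bash
mkdir -p pics; ls; python3 - <<'E'
from rig import *
import cv2
for n in ("scene","top","wrist"):
    cv2.imwrite(f"pics/{n}0.png",read_camera(n))
for n in ("scene","top"):
    p=camera_params(n);print(n,p)
print(camera_params("wrist"))
s=observe();print(s)
E
```

```text
pics
scene {'mtx': array([[424.4073577 ,   0.        , 276.03119021],
       [  0.        , 424.4073577 , 205.61097829],
       [  0.        ,   0.        ,   1.        ]]), 'R': array([[ 0.08574285,  0.99621656,  0.01416821],
       [ 0.70167002, -0.05028372, -0.7107255 ],
       [-0.70732408,  0.07088104, -0.70332676]]), 't': array([   3.53970426, -353.85222991, 1433.14957278])}
top {'mtx': array([[456.16212708,   0.        , 285.31476224],
       [  0.        , 456.16212708, 209.69002622],
       [  0.        ,   0.        ,   1.        ]]), 'R': array([[ 0.01890424, -0.99945582, -0.02703129],
       [-0.99312789, -0.01564766, -0.1159834 ],
       [ 0.11549731,  0.0290381 , -0.99288326]]), 't': array([-31.79109539, 580.02513023, 855.7778164 ])}
{'mtx': array([[292.54903822,   0.        , 278.25617597],
       [  0.        , 292.54903822, 208.44877092],
       [  0.        ,   0.        ,   1.        ]]), 'tool_from_camera': array([[-1.04178665e-03, -9.64155637e-01, -2.65335300e-01,
         7.28130729e+01],
       [ 9.99999457e-01, -9.95618394e-04, -3.08496451e-04,
        -2.9519
[... 217 characters left out ...]
.15408329,  0.3216418 , -0.07008216,  1.45138482,  0.02260385,
        1.37078222, -0.05690731]), 'qd': array([ 8.99777688e-07, -1.23684157e-03, -3.27891522e-05, -4.09742917e-03,
        7.83731712e-04,  4.79964287e-04,  4.69987879e-04]), 'joint_efforts': array([ 2.48721108e-04, -4.91793895e+01, -4.04383969e-01, -3.12878036e+01,
       -6.39371993e-02,  4.04220808e-02,  1.26846380e-04]), 'tool_pos': array([ 271.23163651, -590.25743081,  221.72482182]), 'tool_rot': array([ 9.76887715e-01,  2.13751917e-01, -1.96285224e-04, -6.87409582e-04]), 'wrist_force': array([ 0.84104296,  0.42536173, -0.77282166]), 'wrist_torque': array([0.03584903, 0.04391654, 0.02678047]), 'opening': 1.0011107721340091}
```

View pics/scene0.png

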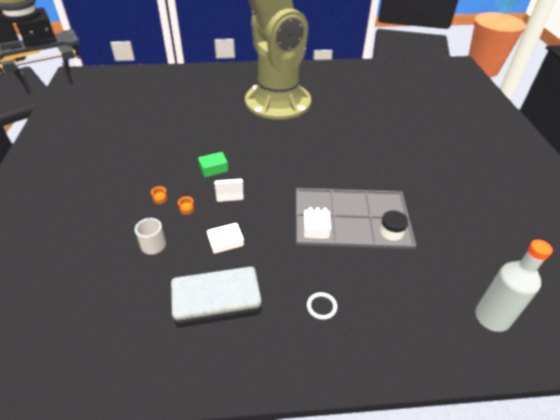

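View pics/top0.png

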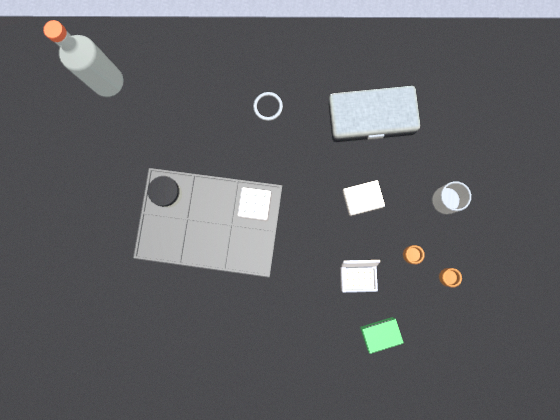

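View pics/wrist0.png

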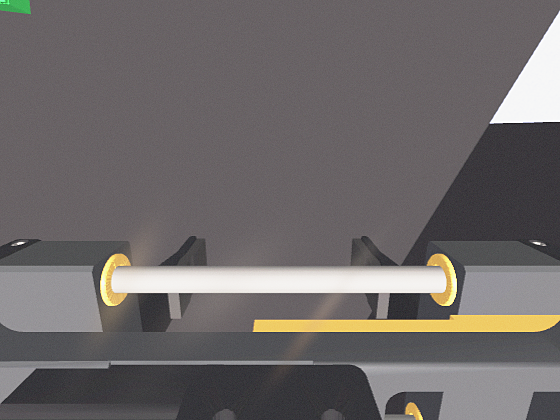

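The top view shows the jar at (163,191), back left, and the file stand at (254,204), back right. So the box goes front right, the cup front left and the slab back middle. 
- **Dish candidates (amber):** (452,278) and (415,255). The one at (452,278) is farther to the robot's right, because image right is −y.
- **Bur box candidates:** the aluminium one with its lid up at (360,277), and the green one at (383,336), which is the look-alike.

Next I enlarge this area and measure it.

```bash
cat > h.py <<'E'
import numpy as np,cv2
from rig import *
def ray(cam,px,z):
    p=camera_params(cam);R,t=p["R"],p["t"];C=-R.T@t
    d=R.T@np.linalg.inv(p["mtx"])@np.array([px[0],px[1],1.])
    return C+d*(z-C[2])/d[2]
def proj(cam,X):
    p=camera_params(cam);c=p["mtx"]@(p["R"]@np.asarray(X,float)+p["t"]);return c[:2]/c[2]
E
python3 - <<'E'
from h import *
im=cv2.imread("pics/top0.png");c=im[160:360,320:480]
cv2.imwrite("pics/topcrop.png",cv2.resize(c,None,fx=3,fy=3,interpolation=cv2.INTER_CUBIC)[:600])
c=cv2.imread("pics/scene0.png")[140:270,120:260]
cv2.imwrite("pics/scenecrop.png",cv2.resize(c,None,fx=4.5,fy=4.5,interpolation=cv2.INTER_CUBIC))
hsv=cv2.cvtColor(im,cv2.COLOR_BGR2HSV)
def blobs(m,name):
    n,l,st,ce=cv2.connectedComponentsWithStats(m.astype(np.uint8))
    for i in range(1,n):
        if st[i,4]>60:
            cn=cv2.findContours((l==i).astype(np.uint8),cv2.RETR_EXTERNAL,cv2.CHAIN_APPROX_NONE)[0][0]
            print(name,st[i],ce[i].round(1),cv2.minAreaRect(cn), cv2.fitEllipse(cn) if len(cn)>5 else '')
H,S,V=cv2.split(hsv)
blobs((S>120)&(H<20)&(V>80),"orange")
w=(S<60)&(V>130);w[:30]=0
blobs(w,"white")
blobs((V>60)&(V<125)&(S<60)&(np.arange(420)[:,None]>30),"grey")
E
```

```text
orange [ 43  20  23  22 238] [54.7 30.9] ((54.25000762939453, 30.75), (22.62741470336914, 19.091880798339844), 45.0) ((54.33457565307617, 30.524316787719727), (19.266164779663086, 23.210586547851562), 130.30758666992188)
orange [403 245  22  19 236] [413.2 254.3] ((413.5, 254.0), (18.0, 21.0), 90.0) ((413.4683532714844, 254.22572326660156), (18.13861846923828, 20.61191749572754), 98.40229034423828)
orange [439 268  23  19 343] [450.2 277. ] ((450.0, 277.0), (18.0, 22.0), 90.0) ((450.3154602050781, 277.02392578125), (18.19392204284668, 22.276559829711914), 100.454345703125)
white [  55   32   68   64 2367] [89.9 64.4] ((89.00000762939453, 64.0), (79.19595336914062, 36.769554138183594), 45.0) ((89.64839172363281, 64.14788055419922), (37.04667663574219, 80.85356140136719), 132.991455078125)
white [ 330   86   90   53 3974] [374.4 111.7] ((374.66632080078125, 113.24607849121094), (48.96889877319336, 87.36658477783203), 84.5596694946289) ((374.44635009765625, 111.6296615600586), (51.19298553466797, 103.69409942626953), 84.89998626708984)
white [253  92  30  29 302] [267.6 105.7] ((267.500
[... 1008 characters left out ...]
), 90.0) ((359.6465148925781, 275.5233154296875), (36.647186279296875, 43.11536407470703), 76.2991943359375)
grey [     0     31    560    389 192806] [281.7 229.5] ((279.5, 224.99996948242188), (387.99993896484375, 558.9998779296875), 90.0) ((281.47113037109375, 226.20797729492188), (447.0260925292969, 676.371337890625), 89.1350326538086)
grey [257  96  22  21 365] [267.6 105.6] ((267.5, 106.0), (20.0, 21.0), 90.0) ((267.6234436035156, 105.65060424804688), (20.018909454345703, 21.368938446044922), 78.04871368408203)
grey [147 176  32  31 749] [162.5 190.7] ((162.5, 191.0), (30.0, 31.0), 90.0) ((162.6878204345703, 190.7786407470703), (29.489456176757812, 31.3200740814209), 93.79859161376953)
```

View pics/topcrop.png

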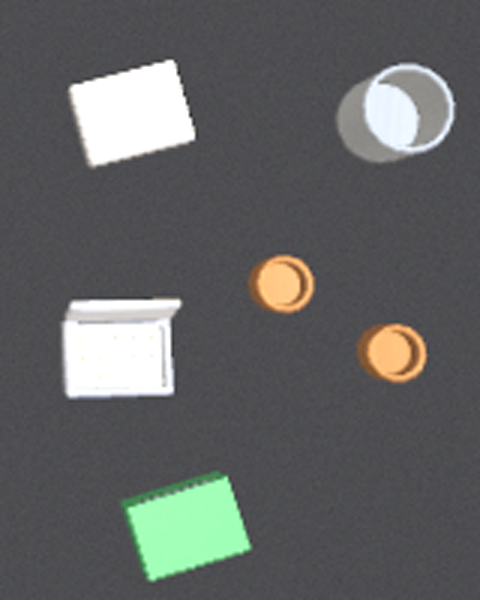

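View pics/scenecrop.png

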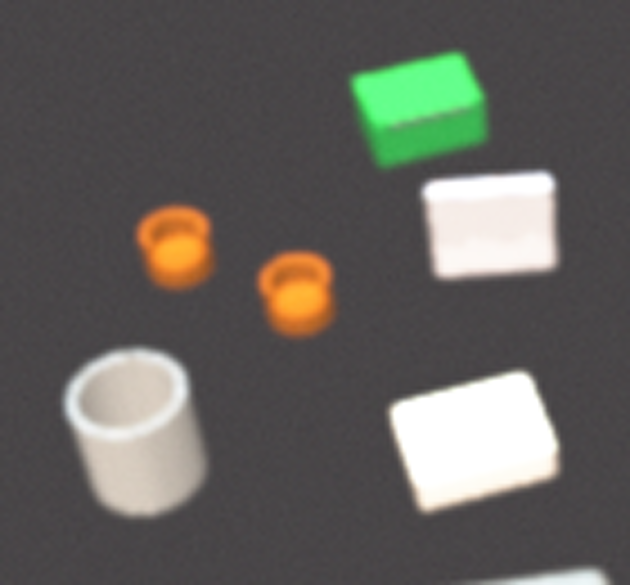

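```bash
cat > m.py <<'E'
from h import *
def cr(x,y): return (320+(x+.5)/3-.5,160+(y+.5)/3-.5)
def scr(x,y): return (120+(x+.5)/4.5-.5,140+(y+.5)/4.5-.5)
def rect(n,cam,pts,z):
    P=np.array([ray(cam,p,z)[:2] for p in pts]);e=np.roll(P,-1,0)-P
    print(n,cam,"c",P.mean(0).round(1),"edges",np.linalg.norm(e,axis=1).round(1),"yaw",np.degrees(np.arctan2(e[:,1],e[:,0])).round(1))
rect("slab","top",[cr(69,86),cr(176,60),cr(195,139),cr(91,167)],22)
rect("slab","scene",[scr(390,408),scr(530,373),scr(557,440),scr(418,510-28)],22)
rect("box","top",[cr(64,320),cr(172,320),cr(173,395),cr(66,398)],28)
rect("boxlidtop","top",[cr(74,300),cr(182,300)],74)
print("box far bottom corners scene",[ray("scene",scr(*p),0).round(1) for p in [(437,277),(557,270)]])
print("lid top scene",[ray("scene",scr(*p),74).round(1) for p in [(424,183),(554,176)]])
print("cup top",ray("top",cr(410,108),60).round(1),ray("scene",scr(127,394),60).round(1))
print("cup bot",ray("top",cr(378,120),0).round(1))
print("dish",ray("top",cr(394,352),28).round(1),ray("scene",scr(174,228),28).round(1))
print("dish other",ray("top",cr(284,283),28).round(1),ray("scene",scr(295,275),28).round(1))
print("jar",ray("top",(162.6,190.8),48).round(1))
im=cv2.imread("pics/top0.png");
m=cv2.inRange(im,(115,)*3,(255,)*3);m[:160]=0;m[:,300:]=0
cn=max(cv2.findContours(m,0,2)[0],key=cv2.contourArea)
q=cv2.approxPolyDP(cv2.convexHull(cn),8,True)[:,0];print(q)
if len(q)==4: rect("tray","top",q,10)
cv2.imwrite("pics/traycrop.png",cv2.resize(im[160:285,125:290],None,fx=4,fy=4,interpolation=cv2.INTER_CUBIC))
E
python3 m.py
```

```text
slab top c [ 608.9 -175.9] edges [72.6 53.7 70.6 55.4] yaw [ -75.3 -166.9  106.1   15.3]
slab scene c [ 607.3 -173.9] edges [74.9 49.2 73.2 52.9] yaw [ 105.    14.9  -72.1 -163.1]
box top c [ 449.4 -165.9] edges [69.  47.4 68.  49.4] yaw [ -88.9 -179.5   92.8    1.8]
boxlidtop top c [ 486.  -165.4] edges [65.5 65.5] yaw [-88.9  91.1]
box far bottom corners scene [array([ 474. , -196.4,   -0. ]), array([ 473.2, -128.4,    0. ])]
lid top scene [array([ 477.6, -197.1,   74. ]), array([ 476.7, -127.2,   74. ])]
cup top [ 609.  -343.2   60. ] [ 608.4 -340.7   60. ]
cup bot [ 609.7 -342.5    0. ]
dish [ 456.7 -340.4   28. ] [ 453.2 -340.6   28. ]
dish other [ 499.2 -271.5   28. ] [ 496.1 -270.9   28. ]
jar [611.9 216.7  48. ]
[[149 168]
 [281 185]
 [269 276]
 [133 257]]
tray top c [558.  134.2] edges [271.8 183.  274.3 182.3] yaw [-96.6 173.7  83.3  -7.1]
```

View pics/traycrop.png

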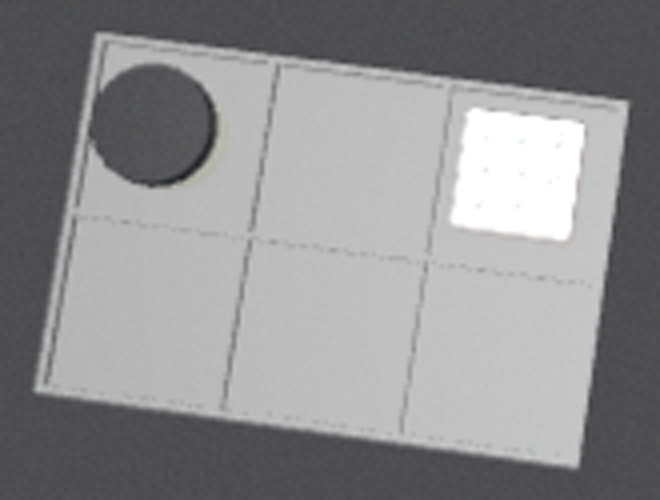

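Everything measured is consistent. 
- **Sizes:** the slab comes out at 71x54 mm, the tray at 273x183 mm, and the box and cup agree between the two views.
- **Tray:** centre (558,134), yaw −6.7°. The jar is predicted at (613,218) and measured at (612,217).
- **Dish:** the one meant, at top-view pixel (452,278), is at world (455,−340). The other amber dish is at y=−271, so it is less far right. The crop confirms this.

Next I shut the lid.

```bash
cat >> h.py <<'E'
def q(theta_deg):
    """tool down, jaws along world direction theta; nearest-wrist choice"""
    def mk(psi): return [float(np.cos(psi/2)),float(np.sin(psi/2)),0.,0.]
    return [mk(np.radians(theta_deg+90)),mk(np.radians(theta_deg-90))]
def go(pos,theta):
    cur=np.array(observe()["qpos"]);best=None
    for o in q(theta):
        try: a=ik(list(pos),o)
        except MotionError: a=None
        if a is not None:
            d=np.abs(np.array(a)-cur).max()
            if best is None or d<best[0]: best=(d,o)
    if best is None: raise RuntimeError("no ik %s"%pos)
    move_to(list(map(float,pos)),best[1])
def st(tag=""):
    s=observe();print(tag,"t%.1f"%s["time_s"],np.round(s["tool_pos"],1),"op%.3f"%s["opening"],np.round(s["wrist_force"],1))
def snap(cam,name):
    im=read_camera(cam);cv2.imwrite(f"pics/{name}.png",im);return im
def crop(im,x0,x1,y0,y1,f,name):
    cv2.imwrite(f"pics/{name}.png",cv2.resize(im[y0:y1,x0:x1],None,fx=f,fy=f,interpolation=cv2.INTER_CUBIC))
def pick(x,y,z,theta,hi=130):
    go((x,y,hi),theta);movel([x,y,z],feed=150);st("at")
    set_gripper(0.0);st("gripped");movel([x,y,hi],feed=150);st("up")
def place(x,y,z,theta,op,hi=140):
    go((x,y,hi),theta);movel([x,y,z+20],feed=150)
    print("contact",movel([x,y,z],feed=40,threshold=8));st("down")
    set_gripper(op);sleep(.2);movel([x,y,hi],feed=150);st("clear")
E
python3 - <<'E'
from h import *
set_gripper(0.0)
go((528,-166,150),90);st()
movel([528,-166,58],feed=150)
print(movel([452,-166,58],feed=70,threshold=15));st()
movel([475,-166,140],feed=150);movel([560,-280,200],feed=250)
st()
crop(snap("scene","lid_s"),120,260,140,270,4.5,"lid_sc")
crop(snap("top","lid_t"),320,480,160,350,3,"lid_tc")
E
```

```text
t3.5 [ 527.9 -167.4  150.1] op0.006 [-0.3  0.   0.7]
False
 t5.5 [ 452.5 -165.9   58.1] op0.004 [ 0.4  0.5 -0.1]
 t7.0 [ 559.  -278.6  198.4] op0.005 [-1.   0.7 -0.4]
```

View pics/lid_sc.png

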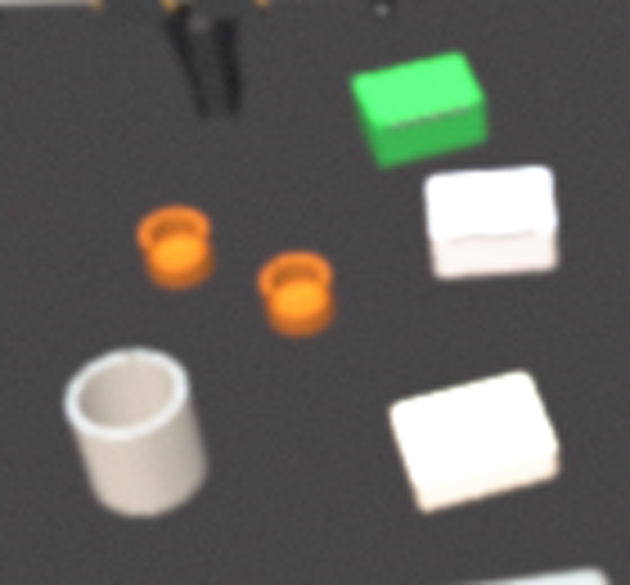

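View pics/lid_tc.png

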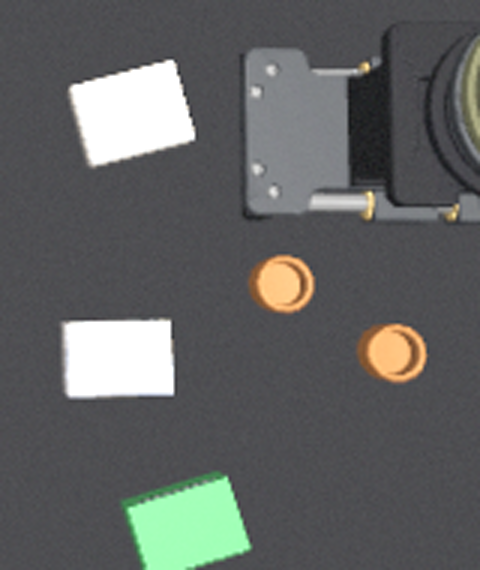

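The lid is shut: in the scene crop a flat white top spans (425,175)–(555,235). The box has not moved. Next I pick the box and place it.

```bash
python3 - <<'E'
from h import *
im=cv2.imread("pics/lid_t.png");m=cv2.inRange(im,(150,)*3,(255,)*3);m[:250]=0;m[310:]=0;m[:,:335]=0;m[:,385:]=0
r=cv2.minAreaRect(max(cv2.findContours(m,0,2)[0],key=cv2.contourArea));b=cv2.boxPoints(r)
P=np.array([ray("top",p,33)[:2] for p in b]);c=P.mean(0);e=np.roll(P,-1,0)-P
print(c,np.linalg.norm(e,axis=1).round(1),np.degrees(np.arctan2(e[:,1],e[:,0])).round(1))
assert np.hypot(*(c-[449,-166]))<6
set_gripper(1.0)
pick(c[0],c[1],9,91,hi=140)
place(502.8,49.9,14,83.3,0.95)
snap("scene","b1");crop(snap("top","b1t"),125,290,160,285,4,"b1tc")
E
```

```text
[ 449.53094325 -164.64661092] [69.1 47.6 68.6 47.7] [ -87.  -178.3   93.1    2.2]
at t10.3 [ 450.5 -165.     9.7] op0.998 [ 0.2 -0.5  0.1]
gripped t10.9 [ 449.8 -165.     9.4] op0.757 [-1.   0.5  2.5]
up t11.9 [ 448.6 -164.3  138.8] op0.758 [-0.5 -0.2 -3.3]
contact True
down t14.2 [502.1  49.8  13.5] op0.757 [-0.5  1.   5.2]
clear t16.0 [502.   49.8 139. ] op0.950 [-0.3  0.2 -0.2]
```

View pics/b1.png

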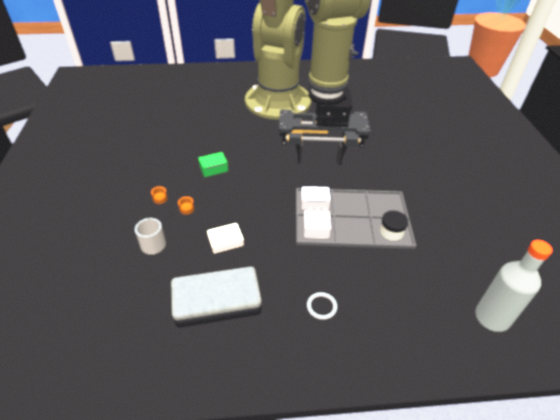

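The box stands in the front-right compartment at scene (316,198). Next are the slab and then the cup. The dish comes last, after I re-measure the slab.

```bash
python3 - <<'E'
from h import *
set_gripper(1.0)
pick(608.5,-175.3,8,14.8,hi=130)
place(602.7,128.7,12,-6.7,0.85)
set_gripper(1.0)
pick(609,-342.3,18,60,hi=140)
snap("scene","s1")
place(523.8,228.7,22,83.3,1.0,hi=170)
movel([480,100,250],feed=250)
go((455,-250,200),60)
im=snap("top","s1t");crop(im,125,290,160,285,4,"s1tc")
snap("scene","s2");st()
E
```

```text
at t18.4 [ 609.4 -175.3    9.1] op1.001 [-0.3  0.5  0.4]
gripped t19.1 [ 608.7 -175.3    8.2] op0.621 [0.3 0.5 1.4]
up t20.1 [ 607.6 -175.1  128.6] op0.618 [-0.4 -0.3 -2.3]
contact True
down t23.3 [602.3 128.4  12.1] op0.618 [ 0.2 -1.2  3.6]
clear t25.2 [602.  128.4 138.9] op0.847 [-0.4  0.4  0.2]
at t28.4 [ 610.  -342.6   19.2] op1.000 [ 0.6 -0.6 -0.7]
gripped t29.1 [ 609.1 -342.3   18.2] op0.627 [0.6 0.  1.6]
up t30.1 [ 608.2 -341.9  138.5] op0.633 [-0.3  0.3 -1.1]
contact True
down t33.7 [523.4 228.4  22.1] op0.627 [-0.6 -1.   3.8]
clear t35.9 [523.1 228.3 168.9] op1.000 [-0.9 -0.2 -0.4]
 t38.1 [ 456.2 -248.   200.4] op1.004 [-0.3  1.   1. ]
```

View pics/s2.png

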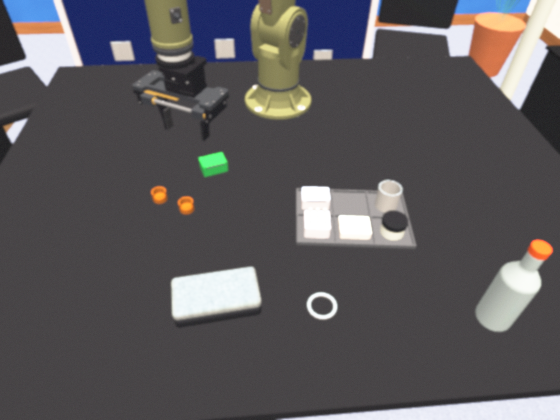

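View pics/s1tc.png

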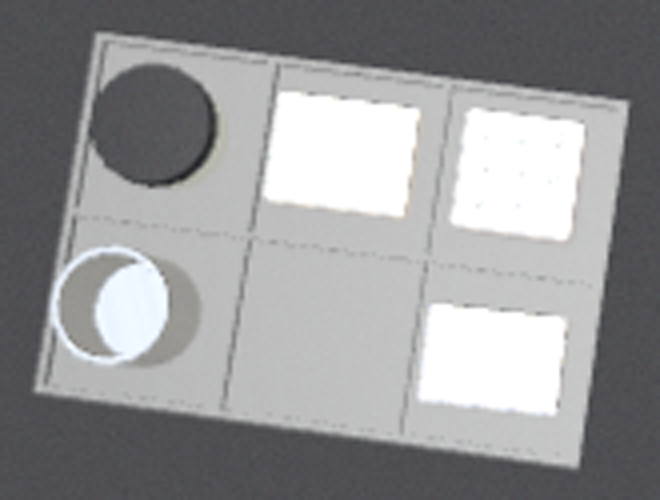

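The cup, slab and box all stand in their right compartments; in the tray crop the slab top is at (279,92)–(405,217). Now I pick the right-most dish, keeping the jaws clear of the other one.

```bash
python3 - <<'E'
from h import *
cr=lambda x,y:(125+(x+.5)/4-.5,160+(y+.5)/4-.5)
P=np.array([ray("top",cr(*p),26)[:2] for p in [(279,92),(420,108),(405,217),(263,198)]]);c=P.mean(0)
print("slab",c,np.linalg.norm(np.roll(P,-1,0)-P,axis=1).round(1))
assert np.hypot(*(c-[602.7,128.7]))<6
t=(c+[602.5,128.5])/2
pick(455.5,-340.4,6,-32,hi=130)
place(t[0],t[1],32.5,-6.7,0.7,hi=170)
movel([500,0,260],feed=200);go((455,-250,200),60)
im=snap("top","d1t");crop(im,125,290,160,285,4,"d1tc")
im=snap("scene","d1");crop(im,280,430,170,260,5,"d1c");st()
E
```

```text
slab [602.26502506 128.01118905] [71.  54.7 71.2 53.5]
at t40.5 [ 456.3 -340.9    7. ] op0.999 [ 0.4 -0.2 -0. ]
gripped t41.4 [ 455.5 -340.4    6. ] op0.408 [-0.  -0.2 -0.3]
up t42.4 [ 454.8 -339.9  128.9] op0.405 [-0.4  0.7 -0.9]
contact True
down t45.7 [601.8 127.9  32. ] op0.403 [-0.6 -0.4  4.7]
clear t47.7 [601.7 127.9 168.9] op0.698 [ 0.1  0.7 -0.1]
 t50.2 [ 455.7 -248.9  200.1] op0.700 [ 0.4 -0.3 -0.2]
```

View pics/d1c.png

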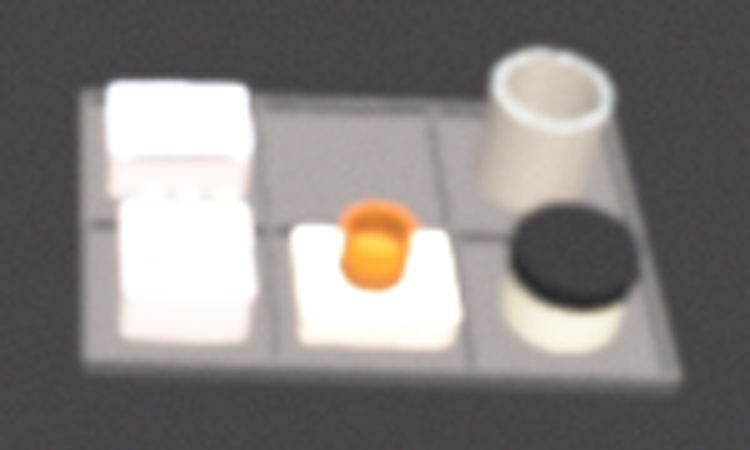

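View pics/d1tc.png

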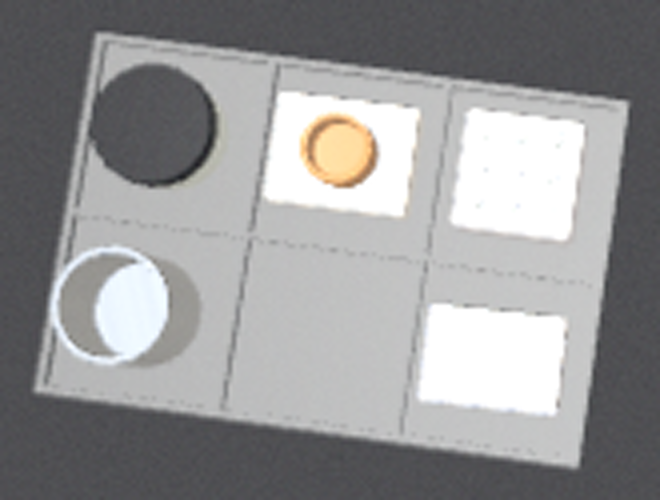

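View pics/d1.png

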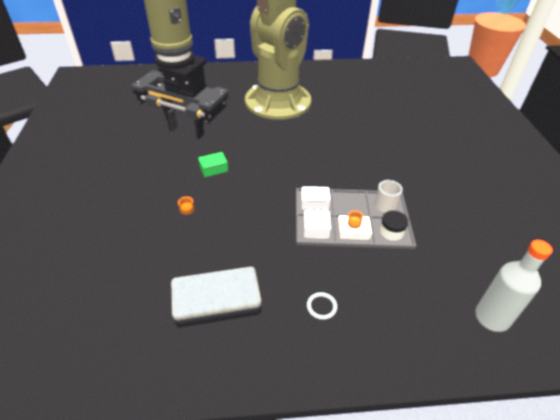

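All four look right. I check the final positions numerically, then hand in.

```bash
python3 - <<'E'
from h import *
cr=lambda x,y:(125+(x+.5)/4-.5,160+(y+.5)/4-.5)
a=np.radians(-6.7);R=np.array([[np.cos(a),np.sin(a)],[-np.sin(a),np.cos(a)]])
T=lambda p,z:(R@(ray("top",cr(*p),z)[:2]-[558,134.2])).round(1)
print("slab",T((342,154),26),"dish",T((340,150),54),"cup",T((110,305),64),"cup floor",T((150,311),4))
print("box",np.mean([T(p,37) for p in [(430,303),(568,318),(557,416),(417,402)]],0))
a0=cv2.imread("pics/scene0.png")[265:325,165:265].astype(int);b=cv2.imread("pics/d1.png")[265:325,165:265].astype(int)
print("case diff",np.abs(a0-b).mean())
job_done();st()
E
```

```text
slab [44.5 -1.2] dish [43.  -5.9] cup [-45.3  88.5] cup floor [-44.7  87.5]
box [-45.975 -91.3  ]
case diff 0.8963333333333333
the job is handed in; nothing more can be done
the job is handed in; nothing more can be done
```

The tray is set up and I handed the job in at about 50 s of the 139 s allowed; the hand-in gives no verdict. I shut the bur box's lid where the box stood, then placed the box front right, the slab back middle, the cup front left and the right-most amber dish on the slab.

Last checks from the top camera, in tray coordinates (mm):

| Thing | Measured | Target |
|---|---|---|
| Slab | (44.5, −1.2) | (45, 0) |
| Bur box | (−46.0, −91.3) | (−45, −90) |
| Cup | (−45.3, 88.5) | (−45, 90) |
| Dish | (43.0, −5.9) | slab middle, (44.5, −1.2) |

- **Dish:** this check disagreed most. The image puts the dish about 5 mm off the slab's middle, though the gripper released it within 1 mm of the slab's measured middle. Both are inside the 15 mm limit.
- **In the pictures:** the lid is shut, all four things stand upright, and the gripper is well clear of them.
- **Loupes case:** its patch of the scene picture has not changed since the start, beyond image noise.

No check failed. I judged upright and at rest by eye only, not by measurement.

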